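# Lift a freshly oiled carving into its case with the lifter

## Robot

A 6-joint arm with a two-finger parallel gripper is mounted at the origin on the work surface. World frame = base frame: x ahead of the robot, y to its left, z up, the work surface at z = 0. Lengths are in m, angles in rad, forces in N, time in s.
With the tool pointing down it reaches from about 0.4 to 0.825 m from the base axis. Payload 7 kg.
Tool frame: the origin (TCP) lies at the very end of the fingers, on their centre line; the grasp point (between the pads) lies 19 mm behind it (arm.pinch_z is the z of the grasp point in the tool frame, in m); z points along the fingers, y is the direction in which the jaws open and shut (so a half turn about z gives the same grasp; the last joint's range is limited). The gripper opens to 88 mm and grips with 3 to 60 N. Pads are 19 mm wide; open, the fingers measure 130 mm over their backs; the gripper's body (78 mm by 193 mm) begins 47 mm behind the grasp point.
Start: joints at [-1.024, 0.359, 0.012, 0, -1.224, -0.288], TCP at [0.173, -0.653, 0.227] pointing down, gripper open.
Joint ranges: [-3.07, 3.07], [-1.43, 2.12], [-1.02, 1.25], [-3.03, 1.67], [-3.05, -0], [-3.03, 3.03]. Speed limits (rad/s): [2.39, 2.39, 3.01, 3.14, 3.14, 3.14].

## Interface

Orientations are given as [roll, pitch, yaw] about the fixed x, y, z axes, in that order (R = Rz(yaw) Ry(pitch) Rx(roll)).
In Python, from station import arm gives the robot as it stands.
- The arm moves only by the tool drive_tool, never from a script. Its argument "targets" is a list of rows, each a list of 6 numbers: the shift along the world's x, y, z in units of 0.04 m (1.0 is 0.04 m), then the turn, a rotation vector about the world's x, y, z in units of 6 degrees (1.0 is 6 degrees). In form: [[x, y, z, wx, wy, wz], ...]. A call has 1 to 5 rows; each row shifts and turns the commanded pose from where the row before left it; what a row does not reach is not made up. A row lasts 1/8 s, in which the tool goes at most 62.5 mm and 10.7 degrees, less where a joint would pass 70% of its speed; a pose out of reach is approached as far as the arm can. A call with a number of a shift or a turn outside -1 to 1 is refused whole. A call with a gripper value outside its range is refused whole. "claw" is the opening, from 0 (shut) to 1 (fully open), set as the call begins (left out, the last holds). The fingers move at their own pace and stop on an object; "newtons" is the grip in N (left out, the last holds). Time passes only in rows, so rows that do not move let the fingers close. It gives the time, the measured TCP pose, the force and the opening at its end, in the units of the state.
- arm.get_state(): the state, without advancing time (a new reading comes with each control period).
- arm.grab_frame(name): name is "scene" or "top"; returns (picture, depth): 400x640x3 uint8, red, green, blue; 400x640 float32, m along the optical axis (not along the pixel's ray), 0 where there is no reading.
- arm.get_calibration(name): a dict with "mtx" (3x3 intrinsics, pixels), "origin" and "rotation" of the camera in the world. Camera axes: x right, y up, looking along -z (the intrinsics and any distortion apply to the point x, -y, -z); pixel columns grow to the right and rows downward; lengths in m; the calibration is good to about 2 mm. A picture is of the moment at which its call begins. get_calibration takes no time and is no camera call.
- arm.job_done(): hands the job in, once; it reports no verdict.
Trained networks look in the newest picture that a camera, given by its name, has taken for a name from the list of things; names that differ only in an ending like _2 or _b are one class to them, and where a whole thing is asked for, a point or a joint stands for the part that bears it (a point fixed in the world has none). Each returns a list of dicts, best first, with "score" (0 to 1); they miss things now and then, are a little off and sometimes report something else, mostly with a low value. They report only what shows in the picture. A call takes as long as a camera call. They do not tell look-alikes from the thing itself.
- arm.search_frame(target, camera): "point" ([x, y, z] in m, in the coordinates of the camera as it stood for that picture, good to about 4 mm: the middle of the surface that is visible of it).
- arm.cut_out(target, camera): "pixels" (400x640 bool, what is visible of it).
- arm.landmark_of(target, camera): "point" ([x, y, z] in m, in the coordinates of the camera as it stood for that picture, good to about 4 mm: a listed point, or the origin of a listed thing).
The state is a dict: "t": time; "q": joint angles; "qd": joint speeds; "joint_efforts": joint torques, N m; "eef_pos": TCP position; "ee_rot": TCP orientation; "force": force on the tool from outside, world axes, zero at the start; "moment": the same for the moment, N m; "width": finger opening in m.
Only numpy, scipy, OpenCV 4.12 (cv2) and the standard library are available. Lean on these libraries where they do the work, as an engineer would, in place of code of your own. Each camera call takes 0.05 s, during which the arm holds its last target. There are 200 camera calls.

## Task

Open the lid of the dark wooden case until it rests back on its stop. Then slide the long-handled steel lifter (pull it out from under the low shelf first) under the freshly oiled carved panel on the drying stand, lift the panel clear and lower it on to the two runners inside the case before drawing the lifter out. Never touch the panel with the gripper or let it drop to the bench, leave the other things on the bench where they are, and finish with the lid open, the panel lying flat inside the case and the lifter lying flat on the bench well away from the case.

Things in the scene. Friction and masses are not known exactly. Their poses are not given: they have to be found in the camera images.
- panel: square carved panel of pale wood with a round rosette on top, 130 x 130 mm, edge 12 mm thick, 24 mm at the rosette, about 0.12 kg. Origin: centre of its flat underside, z up. Lies on the stand's battens, its sides parallel to the stand's to within 0.06 rad; freshly oiled, the gripper must not touch it.
- stand: fixed drying stand: base board 135 x 110 mm (x, y), 6 mm thick, with two battens along y, each 15 mm wide, 110 mm long, centred at x = -52 and +52 mm, tops 45 mm above the bench. Origin: centre of its underside. The channel between the battens (89 mm wide, free from 6 to 45 mm height) is open at both y ends; the panel lies across them.
- case: fixed dark wooden case, 181 x 181 mm, walls 8 mm thick, tops 52 mm above the bench, floor top at 8 mm; inside 165 x 165 mm. Origin: centre of its underside. Its right (-y) wall has an open slot 100 mm wide in the middle, down to the floor. Two runners along y, 15 mm wide, 150 mm long, centred at x = -52 and +52 mm, tops 30 mm above the bench, 89 mm free between.
- case_lid (a joint): lid of the case, 181 x 181 x 8 mm, 0.2 kg, hinged along the case's far (+x) rim: 0 shut, grows as it opens, stop at 1.75 rad. Free-swinging: it falls shut when let go before upright (1.57) and falls back to the stop beyond.
- lid_bar (a point): middle of the lid's handle: a round brass bar, 10 mm thick, 90 mm long along the case's y, its axis 42 mm off the lid's face (legs at both ends), 12 mm in from the lid's near (-x) edge; free to turn in the fingers as the lid swings.
- lid_hinge (a point): point on the lid's hinge axis (along the case's y), at the middle of the lid, 52.5 mm above the bench.
- shelf: fixed low plywood shelf at the right: board 340 x 200 mm (x, y), underside 85 mm and top 103 mm above the bench, closed by side panels at its x ends, open in front (+y edge, y = +100 mm). A can and a brick-like stack stand on its rear half, up to 191 mm above the bench. Origin: centre, on the bench.
- lifter: lifter (spatula), 0.22 kg: flat steel blade 120 mm long (x), 50 mm wide, 5 mm thick (front 30 mm: 3), a tang 26 mm wide behind it to x = -91 mm, where a 10 mm neck rises; wooden handle 18 mm wide, 22 mm tall, x = -190 to -90 mm, axis 55 mm above the underside. Origin: centre of the blade's underside; x from handle to tip. Starts with tang and handle under the shelf, only the blade in front.
- lifter_grip (a point): point on the lifter's handle axis, 125 mm behind the blade's centre and 55 mm above the blade's underside; grip the handle here (pressing down on it tips the blade up).
- mallet: round dark-wood carver's mallet standing on its head, 96 mm across, 232 mm tall. Bystander, loose: leave it alone. Origin: centre of its underside.
- bottle: white glue bottle, 64 mm across, 170 mm tall, standing. Bystander, loose: leave it alone. Origin: centre of its underside.
- tin: open aluminium beaker, 72 mm across, 70 mm tall, standing. Bystander, loose: leave it alone. Origin: centre of its underside.
- offcut: pale wooden offcut block, 90 x 60 mm (x, y), 40 mm tall. Bystander, loose: leave it alone. Origin: centre of its underside.
- sander: cork sanding block, 80 x 65 mm (x, y), 45 mm tall. Bystander, loose: leave it alone. Origin: centre of its underside.
- chisel: tool with turned wooden handle and thin steel shank, lying, 220 mm long along its x, 26 mm thick. Bystander, loose: leave it alone. Origin: under the middle of its length, 13 mm below its axis.
- blank: plain uncarved square board, 130 x 130 x 20 mm, lying flat on the bench. Bystander, loose: leave it alone. Origin: centre of its underside.
Mind the look-alikes: they are no part of the job. What is shaped like the panel but turquoise is not meant.

How it is judged:
On the way, in this order (a step that is already met when the one before it is completed fails the run):
1. the lid is open and rests on its stop (past 1.68 rad) (value of joint case_lid above 1.68 rad), for 0.2 s.
2. the panel is lifted clear of the stand on the lifter's blade (underside more than 75 mm above the bench), about level (height (world z) of panel above 0.075 m and contact force between panel and lifter above 0.2 N and angle between panel's own z axis and vertical below 0.25 rad), for 0.2 s.
3. the panel lies on the case's runners with the blade still under it (x of panel in the frame of case between -0.02 and 0.02 m and y of panel in the frame of case between -0.02 and 0.02 m and z of panel in the frame of case between 0.026 and 0.034 m and horizontal distance between panel and lifter below 0.06 m), for 0.1 s.
At the end, for the whole second after the job is handed in: Lid open past 1.68 rad; panel still, flat (0.06 rad) on the runners, within 20 mm of the case's centre in case x and y, underside 26-34 mm up; lifter still and flat on the bench (underside under 8 mm, tilt 0.06 rad), blade centre and grip point over 160 mm from the case's centre (value of joint case_lid above 1.68 rad and x of panel in the frame of case between -0.02 and 0.02 m and y of panel in the frame of case between -0.02 and 0.02 m and z of panel in the frame of case between 0.026 and 0.034 m and angle between each of panel, lifter's own z axis and vertical below 0.06 rad and linear speed of each of panel, lifter below 0.02 m/s and height (world z) of lifter below 0.008 m and horizontal distance between each of lifter, lifter_grip and case above 0.16 m); the robot touches nothing.
It fails at once if the gripper or arm touches the panel (contact force between any of the fingers, the arm and panel above 0.3 N).
It fails at once if the panel drops to the bench (height (world z) of panel below 0.024 m).
It fails at once if a bystander is pushed more than 30 mm (distance of any of mallet, bottle, tin, offcut, sander, chisel, blank from where it was at the start of the episode above 0.03 m).
It fails at once if a bystander is tipped over (angle between any of mallet, bottle, tin, offcut, sander, blank's own z axis and vertical above 0.4 rad).
It also fails if it takes over 72 s, if anything falls off the work surface, if the arm or the gripper's body presses on something with over 40 N, if the wrist force passes 120 N, or if a joint passes its speed limit or range.

## Working session

There is one attempt and no reset: what is moved stays moved. The work goes in short steps, Python scripts to look and compute and a tool call to move; the robot and the scene stay as the last step left them, time stands still between calls to the robot, and variables do not carry over. Pictures are saved under pics/ and viewed, about 8 in all and at most 12, crops included, and the job is handed in when it is done.

Besides the shell and the picture viewer there is one more tool, called after ">>>" by a JSON object that holds its "method" and its "body". drive_tool: Moves the arm, as the interface text tells. Shifts and turns lie within -1 to 1; 1 stands for 0.04 m of shift or 6 degrees of turn. Its arguments: {"type":"object","properties":{"targets":{"type":"array"},"claw":{"type":"number"},"newtons":{"type":"number"}},"required":["targets"]}

```bash
mkdir -p pics; ls; cat > h.py <<'E'
import numpy as np, cv2
from station import arm
def w(p,cam):
    c=arm.get_calibration(cam); return np.array(c["rotation"])@np.array(p)+np.array(c["origin"])
def cloud(cam,d):
    c=arm.get_calibration(cam); K=np.array(c["mtx"]); v,u=np.mgrid[0:400,0:640]
    P=np.stack([(u-K[0,2])/K[0,0]*d,-(v-K[1,2])/K[1,1]*d,-d],-1)
    return P@np.array(c["rotation"]).T+np.array(c["origin"])
E
python3 - <<'E'
from h import *
np.set_printoptions(precision=4,suppress=True)
ims=[]
for c in("scene","top"):
    im,d=arm.grab_frame(c); np.savez(f"{c}0.npz",im=im,d=d); cal=arm.get_calibration(c); print(c,cal)
    cv2.imwrite(f"pics/{c}0.png",im[:,:,::-1])
    for n in["panel","stand","case","lid_bar","lid_hinge","shelf","lifter","lifter_grip","mallet","bottle","tin","offcut","sander","chisel","blank"]:
        r=arm.landmark_of(n,c); print(n,[(round(x["score"],2),w(x["point"],c)) for x in r[:3]])
print(arm.get_state())
E
```

```text
pics
scene {'mtx': array([[428.2614,   0.    , 318.6881],
       [  0.    , 428.2614, 196.8195],
       [  0.    ,   0.    ,   1.    ]]), 'origin': array([1.642 , 0.0356, 1.1621]), 'rotation': array([0.8211, 0.0079, 1.6913])}
panel [(0.88, array([-0.4305, -2.0369, -0.9104])), (0.71, array([-0.9433, -2.5497, -1.4232])), (0.66, array([-1.6523, -3.2588, -2.1323]))]
stand [(0.73, array([-0.9934, -2.5999, -1.4734])), (0.24, array([-1.3469, -2.9533, -1.8268]))]
case [(0.56, array([-0.7174, -2.3239, -1.1974])), (0.43, array([-0.9015, -2.5079, -1.3814]))]
lid_bar [(0.85, array([-0.6931, -2.2996, -1.1731]))]
lid_hinge [(0.68, array([-0.556 , -2.1624, -1.036 ]))]
shelf [(0.68, array([-1.5339, -3.1403, -2.0138]))]
lifter [(0.56, array([-1.3476, -2.954 , -1.8276]))]
lifter_grip []
mallet [(0.56, array([-0.6078, -2.2143, -1.0878]))]
bottle [(0.58, array([-0.9816, -2.5881, -1.4616])), (0.58, array([-0.6049, -2.2114, -1.0849]))]
tin [(0.79, array([-1.1813, -2.7877, -1.6612]))]
offcut [(0.74, array([-1.3208, -2.9272, -1.8008]))]
sander [(0.76, array([-0.9685, -2.5749, -1.4484])), (0.55, array([-0.71
[... 1040 characters left out ...]
3516, 4.0353]))]
offcut [(0.78, array([2.8259, 2.3732, 4.0568]))]
sander [(0.58, array([2.8635, 2.4108, 4.0944]))]
chisel [(0.82, array([2.7477, 2.295 , 3.9787])), (0.52, array([2.8668, 2.414 , 4.0977]))]
blank [(0.64, array([2.8676, 2.4148, 4.0985]))]
{'t': 1.6, 'q': array([-1.0239,  0.3586,  0.0119,  0.    , -1.2241, -0.2881]), 'qd': array([ 0.0005, -0.0015,  0.0004, -0.0001,  0.0005,  0.0004]), 'joint_efforts': array([ -0.0001, -58.2372,  29.3298,   7.0024,   0.0124,  -0.0001]), 'eef_pos': array([ 0.1727, -0.6525,  0.2266]), 'ee_rot': array([-3.1416,  0.    , -2.8828]), 'force': array([-0.881 ,  0.1387,  0.9702]), 'moment': array([ 0.0065,  0.0146, -0.0126]), 'width': 0.08746741268501179}
```

```bash
cat > h.py <<'E'
import numpy as np, cv2
from scipy.spatial.transform import Rotation as R
from station import arm
np.set_printoptions(precision=4,suppress=True)
def cam(c):
    k=arm.get_calibration(c); return np.array(k["mtx"]),R.from_euler("xyz",k["rotation"]).as_matrix(),np.array(k["origin"])
def w(p,c):
    K,M,o=cam(c); return M@np.array(p)+o
def cloud(c,d):
    K,M,o=cam(c); v,u=np.mgrid[0:400,0:640]
    P=np.stack([(u-K[0,2])/K[0,0]*d,-(v-K[1,2])/K[1,1]*d,-d],-1)
    return P@M.T+o
def px(p,c):
    K,M,o=cam(c); q=M.T@(np.array(p)-o); return [K[0,2]+K[0,0]*q[0]/-q[2], K[1,2]+K[1,1]*q[1]/q[2]]
E
python3 - <<'E'
from h import *
for c in("scene","top"):
    for n in["panel","stand","case","lid_bar","lid_hinge","shelf","lifter","lifter_grip","mallet","bottle","tin","offcut","sander","chisel","blank"]:
        r=arm.landmark_of(n,c); print(c,n,[(round(x["score"],2),w(x["point"],c).round(3)) for x in r[:3]])
E
```

```text
scene panel [(0.88, array([0.738, 0.322, 0.003])), (0.71, array([ 0.548, -0.037,  0.047])), (0.66, array([ 0.237, -0.353,  0.   ]))]
scene stand [(0.73, array([ 0.544, -0.034,  0.003])), (0.24, array([ 0.561, -0.413,  0.001]))]
scene case [(0.56, array([ 0.485,  0.324, -0.001])), (0.43, array([ 0.322,  0.324, -0.002]))]
scene lid_bar [(0.85, array([0.408, 0.321, 0.098]))]
scene lid_hinge [(0.68, array([0.574, 0.325, 0.051]))]
scene shelf [(0.68, array([ 0.512, -0.549,  0.   ]))]
scene lifter [(0.56, array([ 0.562, -0.413, -0.001]))]
scene lifter_grip []
scene mallet [(0.56, array([ 0.748,  0.135, -0.003]))]
scene bottle [(0.58, array([ 0.724, -0.226,  0.   ])), (0.58, array([ 0.75 ,  0.135, -0.002]))]
scene tin [(0.79, array([ 0.386, -0.038, -0.002]))]
scene offcut [(0.74, array([ 0.412, -0.21 , -0.003]))]
scene sander [(0.76, array([ 0.68 , -0.162,  0.001])), (0.55, array([ 0.489,  0.325, -0.003]))]
scene chisel [(0.63, array([0.319, 0.325, 0.001]))]
scene blank [(0.94, array([ 0.797, -0.013,  0.001]))]
top panel [(0.9, array([0.732, 0.317, 0.002])), (0.81, array([ 0.547, -0.036,  0
[... 204 characters left out ...]
26, 0.054]))]
top shelf [(0.75, array([ 0.505, -0.554, -0.001]))]
top lifter [(0.7, array([ 0.563, -0.41 , -0.001])), (0.34, array([ 0.483,  0.324, -0.004])), (0.17, array([0.572, 0.322, 0.056]))]
top lifter_grip [(0.32, array([ 0.507, -0.552,  0.001])), (0.25, array([0.576, 0.325, 0.054]))]
top mallet [(0.88, array([ 0.75 ,  0.137, -0.001]))]
top bottle [(0.92, array([ 0.724, -0.228, -0.003]))]
top tin [(0.85, array([ 0.382, -0.04 , -0.005]))]
top offcut [(0.78, array([ 0.409, -0.209, -0.003]))]
top sander [(0.58, array([ 0.676, -0.164, -0.001]))]
top chisel [(0.82, array([ 0.318,  0.318, -0.002])), (0.52, array([ 0.678, -0.162, -0.003]))]
top blank [(0.64, array([ 0.794, -0.017, -0.002]))]
```

View pics/scene0.png

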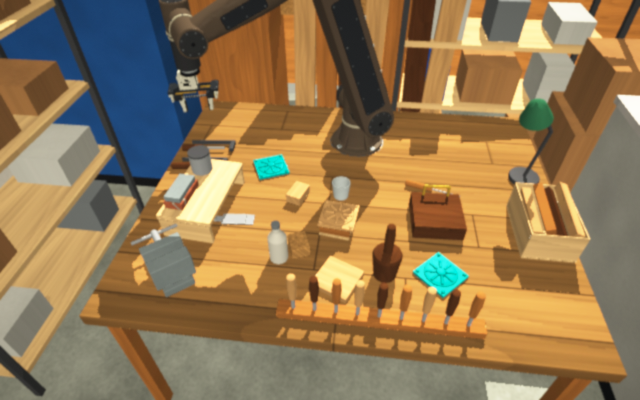

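View pics/top0.png

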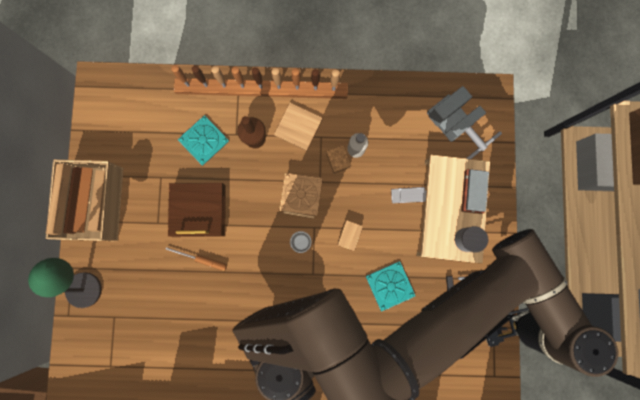

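```bash
python3 - <<'E'
from h import *
for c in("top","scene"):
    d=np.load(f"{c}0.npz")["d"]; C=cloud(c,d)
    def rect(n,box,zlo,zhi):
        m=(C[...,2]>zlo)&(C[...,2]<zhi)&(C[...,0]>box[0])&(C[...,0]<box[1])&(C[...,1]>box[2])&(C[...,1]<box[3])&(d>0)
        P=C[m]; 
        if len(P)<10: print(c,n,len(P)); return
        r=cv2.minAreaRect(P[:,:2].astype(np.float32)*1000); print(c,n,len(P),np.round(r[0],1),np.round(r[1],1),round(r[2],2),"z",np.median(P[:,2]).round(4))
    rect("panel",(.45,.65,-.14,.07),.05,.08)
    rect("lid",(.36,.60,.2,.44),.054,.07)
    rect("bar",(.37,.45,.25,.39),.085,.12)
    rect("blade",(.52,.60,-.448,-.33),.0025,.02)
    rect("offcut",(.34,.47,-.28,-.14),.03,.05)
    rect("sander",(.62,.74,-.23,-.10),.035,.055)
    rect("shelf",(.3,.7,-.68,-.42),.09,.11)
E
```

```text
top panel 1407 [544.2 -36.8] [130.4 130.2] 83.47 z 0.0592
top lid 2615 [481.7 319.7] [181.1 182. ] 2.19 z 0.0599
top bar 91 [403.  316.5] [ 7.  98.4] 1.63 z 0.1054
top blade 282 [ 559.9 -390.1] [115.7  77.4] 88.34 z 0.005
top offcut 460 [ 408.8 -209.6] [60.5 90. ] 71.77 z 0.0389
top sander 441 [ 680.1 -178.5] [80. 98.] 22.21 z 0.0439
top shelf 4487 [ 506.6 -553.3] [203.2 340.3] 84.98 z 0.1019
scene panel 960 [548.1 -34.8] [130.6 135.7] 83.59 z 0.0603
scene lid 1797 [487.3 322.6] [187.6 183.5] 1.57 z 0.0617
scene bar 92 [410.  318.8] [14.4 98.2] 1.03 z 0.1051
scene blade 241 [ 559.8 -388.8] [116.3  79.4] 89.61 z 0.005
scene offcut 271 [ 413.7 -208.4] [62.7 97. ] 71.27 z 0.0402
scene sander 365 [ 685.1 -172.4] [83.1 90.3] 20.76 z 0.0453
scene shelf 2509 [ 508.8 -550.8] [204.3 350.4] 85.08 z 0.1026
```

```bash
python3 - <<'E'
from h import *
for c in("top","scene"):
    arm.grab_frame(c) if 0 else None
    r=arm.cut_out("lifter",c); d=np.load(f"{c}0.npz")["d"]; C=cloud(c,d)
    for x in r[:2]:
        m=x["pixels"].astype(bool); P=C[m&(d>0)]; P=P[(P[:,2]<.02)&(P[:,1]<-.3)]
        if len(P)<20: continue
        q=cv2.minAreaRect(P[:,:2].astype(np.float32)*1000)
        ys=P[:,1]; f=np.polyfit([ (ys[(ys>a)&(ys<a+.01)]).mean() for a in np.arange(-.44,-.36,.01)],[P[(ys>a)&(ys<a+.01),0].mean() for a in np.arange(-.44,-.36,.01)],1)
        print(c,x["score"],len(P),q,"dx/dy",f[0],"x@-.40",np.polyval(f,-.4),"tip",np.percentile(ys,98.5))
E
```

```text
top 0.87 470 ((558.1325073242188, -415.4482421875), (51.299713134765625, 119.75260162353516), 1.8002618551254272) dx/dy -0.0772076239211133 x@-.40 0.5565124127587914 tip -0.35791962707423947
scene 0.81 297 ((564.1170654296875, -425.9077453613281), (51.64570617675781, 141.1632843017578), 2.5220870971679688) dx/dy -0.12918831388005145 x@-.40 0.5636330306228919 tip -0.3588292177808097
```

>>> {"method": "drive_tool", "body": {"targets": [[0.8,1,1,0,0,1],[0.8,1,1,0,0,1],[0.8,1,1,0,0,1],[0.8,1,1,0,0,1],[0.8,1,0,0,0,1]], "claw": 1, "newtons": 40}}

```text
t: 3.82
eef_pos: [0.3292, -0.4584, 0.3843]
ee_rot: [-3.135, 0.0, -2.356]
force: [1.5, -0.3, -0.7]
width: 0.0874
```

>>> {"method": "drive_tool", "body": {"targets": [[0.8,1,0,0,0,1],[0.8,1,0,0,0,1],[0.8,1,0,0,0,1],[0.3,1,0,0,0,1],[0.3,1,0,0,0,1]]}}

```text
t: 4.45
eef_pos: [0.4482, -0.2572, 0.3804]
ee_rot: [-3.142, 0.0, -1.832]
force: [0.6, -0.3, -0.0]
width: 0.0877
```

>>> {"method": "drive_tool", "body": {"targets": [[0.2,1,0,0,0,0.6],[0.2,1,0,0,0,0.6],[0,1,0,0,0,0.6],[0,1,0,0,0,0.6],[0,1,0,0,0,0.4]]}}

```text
t: 5.08
eef_pos: [0.4636, -0.0574, 0.3806]
ee_rot: [-3.141, 0.0, -1.541]
force: [1.4, 0.4, -0.2]
width: 0.0876
```

>>> {"method": "drive_tool", "body": {"targets": [[0,1,0,0,0,0],[0,1,0,0,0,0],[-0.2,1,0,0,0,0],[-0.2,1,0,0,0,0],[-0.2,1,0,0,0,0]]}}

```text
t: 5.7
eef_pos: [0.4393, 0.1426, 0.3807]
ee_rot: [-3.141, 0.0, -1.542]
force: [0.7, 0.4, 0.4]
width: 0.0875
```

>>> {"method": "drive_tool", "body": {"targets": [[-0.2,1,-0.6,0,0,0],[-0.2,1,-1,0,0,0],[-0.2,1,-1,0,0,0],[-0.2,1,-1,0,0,0],[0,0.4,-0.6,0,0,0]]}}

```text
t: 6.32
eef_pos: [0.4067, 0.3186, 0.2105]
ee_rot: [3.14, -0.001, -1.541]
force: [0.0, -0.0, 0.6]
width: 0.0875
```

>>> {"method": "drive_tool", "body": {"targets": [[0,0,-1,0,0,0],[0,0,-1,0,0,0],[0,0,-0.7,0,0,0],[0,0,-0.4,0,0,0],[0,0,-0.1,0,0,0]]}}

```text
t: 6.95
eef_pos: [0.4075, 0.3169, 0.0835]
ee_rot: [3.141, -0.002, -1.542]
force: [0.2, 0.5, 0.1]
width: 0.0874
```

>>> {"method": "drive_tool", "body": {"targets": [[0,0,0,0,0,0],[0,0,0,0,0,0],[0,0,0,0,0,0],[0,0,0,0,0,0]], "claw": 0, "newtons": 20}}

```text
t: 7.45
eef_pos: [0.4079, 0.3175, 0.0849]
ee_rot: [-3.141, 0.001, -1.542]
force: [0.5, 0.2, 0.1]
width: 0.0535
```

```bash
python3 - <<'E'
import numpy as np
# bar relative to hinge; waypoints deltas in units
h=np.array([-.169,.0495]);p0=h
for t in np.arange(0,1.76,.1):
    c,s=np.cos(t),np.sin(t);p=np.array([h[0]*c+h[1]*s,-h[0]*s+h[1]*c]);print(round(t,2),((p-p0)/.04).round(2),((p-h)/.04).round(2));p0=p
E
```

```text
0.0 [0. 0.] [0. 0.]
0.1 [0.14 0.42] [0.14 0.42]
0.2 [0.19 0.4 ] [0.33 0.81]
0.3 [0.22 0.38] [0.55 1.19]
0.4 [0.26 0.35] [0.82 1.55]
0.5 [0.3  0.33] [1.11 1.87]
0.6 [0.33 0.3 ] [1.44 2.17]
0.7 [0.35 0.26] [1.79 2.43]
0.8 [0.38 0.22] [2.17 2.66]
0.9 [0.4  0.19] [2.57 2.84]
1.0 [0.42 0.15] [2.98 2.99]
1.1 [0.43 0.1 ] [3.41 3.09]
1.2 [0.44 0.06] [3.85 3.15]
1.3 [0.44 0.02] [4.29 3.16]
1.4 [ 0.44 -0.03] [4.73 3.14]
1.5 [ 0.43 -0.07] [5.16 3.06]
1.6 [ 0.42 -0.11] [5.59 2.95]
1.7 [ 0.41 -0.16] [6.   2.79]
```

Fingers are still closing (slow); wait.

>>> {"method": "drive_tool", "body": {"targets": [[0,0,0,0,0,0],[0,0,0,0,0,0],[0,0,0,0,0,0],[0,0,0,0,0,0],[0,0,0,0,0,0]]}}

```text
t: 8.07
eef_pos: [0.4056, 0.3171, 0.0842]
ee_rot: [3.138, -0.0, -1.543]
force: [-14.5, 2.2, 8.3]
width: 0.0094
```

>>> {"method": "drive_tool", "body": {"targets": [[0,0,0,0,0,0],[0.14,0,0.42,0,0,0]]}}

```text
t: 8.32
eef_pos: [0.4109, 0.3173, 0.1001]
ee_rot: [3.138, -0.001, -1.543]
force: [-9.1, 4.1, 1.0]
width: 0.0092
```

>>> {"method": "drive_tool", "body": {"targets": [[0.15,0,0.4,0,0,0],[0.2,0,0.38,0,0,0],[0.26,0,0.35,0,0,0],[0.3,0,0.33,0,0,0],[0.33,0,0.3,0,0,0]]}}

```text
t: 8.95
eef_pos: [0.4628, 0.319, 0.1729]
ee_rot: [3.142, 0.003, -1.542]
force: [-4.2, 6.2, 1.2]
width: 0.0091
```

>>> {"method": "drive_tool", "body": {"targets": [[0.35,0,0.26,0,0,0],[0.38,0,0.22,0,0,0],[0.4,0,0.19,0,0,0],[0.42,0,0.15,0,0,0],[0.43,0,0.1,0,0,0]]}}

```text
t: 9.57
eef_pos: [0.5433, 0.3201, 0.2096]
ee_rot: [-3.139, 0.005, -1.541]
force: [-2.6, 10.7, 1.4]
width: 0.009
```

>>> {"method": "drive_tool", "body": {"targets": [[0.44,0.04,0.06,0,0,0],[0.44,0.04,0.02,0,0,0],[0.44,0.03,-0.03,0,0,0],[0.43,0.03,-0.07,0,0,0],[0.42,0.02,-0.11,0,0,0]]}}

```text
t: 10.2
eef_pos: [0.6299, 0.3231, 0.2026]
ee_rot: [3.141, -0.001, -1.543]
force: [-1.0, -1.6, 0.7]
width: 0.0091
```

>>> {"method": "drive_tool", "body": {"targets": [[0.3,0.02,-0.12,0,0,0],[0.1,0,-0.05,0,0,0]]}}

```text
t: 10.45
eef_pos: [0.6461, 0.3238, 0.1959]
ee_rot: [3.142, -0.001, -1.543]
force: [0.5, -4.8, 2.2]
width: 0.009
```

>>> {"method": "drive_tool", "body": {"targets": [[0,0,0,0,0,0],[0,0,0,0,0,0],[0,0,0,0,0,0],[0,0,0,0,0,0]], "claw": 0.7}}

```text
t: 10.95
eef_pos: [0.6449, 0.3249, 0.1968]
ee_rot: [-3.141, 0.001, -1.542]
force: [0.3, 0.4, 0.4]
width: 0.0432
```

>>> {"method": "drive_tool", "body": {"targets": [[0.1,0,0.4,0,0,0],[0,0,1,0,0,0],[0,0,1,0,0,0],[0,-0.5,1,0,0,0],[0,-1,0.8,0,0,0]], "claw": 1}}

```text
t: 11.58
eef_pos: [0.6491, 0.2649, 0.3671]
ee_rot: [-3.14, 0.001, -1.541]
force: [0.8, -0.6, 1.1]
width: 0.0869
```

```bash
python3 - <<'E'
from h import *
for c in("scene",):
    im,d=arm.grab_frame(c); cv2.imwrite(f"pics/{c}1.png",im[:,:,::-1])
    r=arm.landmark_of("lid_bar",c); print([(x["score"],w(x["point"],c)) for x in r])
    r=arm.landmark_of("lid_hinge",c); print([(x["score"],w(x["point"],c)) for x in r])
E
```

```text
[(0.62, array([0.6555, 0.3286, 0.2037])), (0.41, array([ 0.5453, -0.0378,  0.0451]))]
[(0.67, array([0.5721, 0.3265, 0.0537]))]
```

View pics/scene1.png

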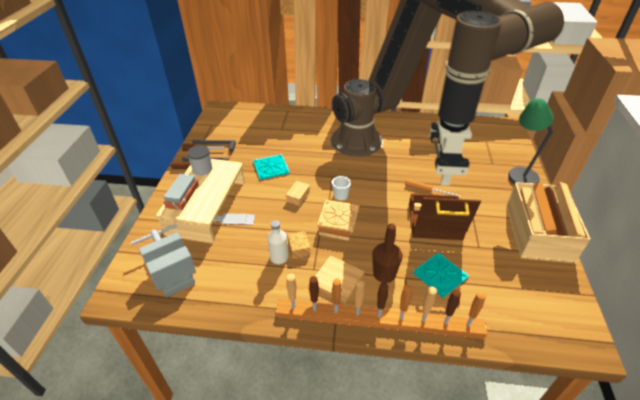

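>>> {"method": "drive_tool", "body": {"targets": [[-0.3,-1,0,0,0,0],[-0.3,-1,0,0,0,0],[-0.3,-1,0,0,0,0],[-0.3,-1,0,0,0,0],[-0.3,-1,0,0,0,0]]}}

```text
t: 12.35
eef_pos: [0.5884, 0.0639, 0.3642]
ee_rot: [3.141, -0.0, -1.542]
force: [0.6, -0.0, -0.6]
width: 0.0877
```

>>> {"method": "drive_tool", "body": {"targets": [[-0.3,-1,0,0,0,0],[-0.2,-1,0,0,0,0],[-0.2,-1,0,0,0,0],[0,-1,0,0,0,0],[0,-1,0,0,0,0]]}}

```text
t: 12.98
eef_pos: [0.5609, -0.1362, 0.3644]
ee_rot: [3.141, 0.0, -1.542]
force: [0.0, -0.6, -0.2]
width: 0.0875
```

>>> {"method": "drive_tool", "body": {"targets": [[0,-1,-0.5,0,0,0],[0,-1,-0.8,0,0,0],[0,-1,-1,0,0,0],[0,-1,-1,0,0,0],[0,-1,-1,0,0,0]]}}

```text
t: 13.6
eef_pos: [0.5611, -0.3362, 0.1909]
ee_rot: [3.141, 0.0, -1.542]
force: [0.7, -0.1, 0.1]
width: 0.0879
```

>>> {"method": "drive_tool", "body": {"targets": [[0,-1,-1,0,0,0],[0,-0.6,-1,0,0,0],[0,0,-1,0,0,0],[0,0,0,0,0,0]]}}

```text
t: 14.1
eef_pos: [0.5586, -0.3983, 0.0683]
ee_rot: [3.134, 0.004, -1.543]
force: [-0.4, 0.2, 1.0]
width: 0.0879
```

>>> {"method": "drive_tool", "body": {"targets": [[0,0,-0.8,0,0,0],[0,0,-0.6,0,0,0],[0,0,-0.22,0,0,0],[0,0,0,0,0,0]]}}

```text
t: 14.6
eef_pos: [0.5618, -0.3994, 0.0087]
ee_rot: [-3.141, -0.001, -1.542]
force: [-0.0, 0.2, 1.0]
width: 0.0878
```

>>> {"method": "drive_tool", "body": {"targets": [[0,0,0,0,0,0],[0,0,0,0,0,0],[0,0,0,0,0,0],[0,0,0,0,0,0],[0,0,0,0,0,0]], "claw": 0.3, "newtons": 40}}

```text
t: 15.22
eef_pos: [0.561, -0.3995, 0.0077]
ee_rot: [-3.142, -0.0, -1.542]
force: [-0.3, 0.5, 0.1]
width: 0.0431
```

>>> {"method": "drive_tool", "body": {"targets": [[0,0,0,0,0,0],[0,0,0,0,0,0],[0,0,0,0,0,0],[0,0,-0.07,0,0,0],[0,0,-0.07,0,0,0]], "claw": 0.85}}

```text
t: 15.85
eef_pos: [0.561, -0.3994, 0.0018]
ee_rot: [3.142, 0.0, -1.542]
force: [-0.8, -0.4, -0.1]
width: 0.0744
```

>>> {"method": "drive_tool", "body": {"targets": [[0,0,0,0,0,0],[0,0,0,0,0,0],[0,0,0,0,0,0],[0,0,0,0,0,0],[0,0,0,0,0,0]], "claw": 0.3}}

```text
t: 16.48
eef_pos: [0.5609, -0.3994, 0.002]
ee_rot: [3.141, 0.0, -1.542]
force: [0.3, 0.4, 0.5]
width: 0.0487
```

>>> {"method": "drive_tool", "body": {"targets": [[0,0.4,0,0,0,0],[0,0.7,0,0,0,0],[-0.05,0.9,0,0,0,0],[-0.05,0.9,0,0,0,0],[0,0.7,0,0,0,0]]}}

```text
t: 17.1
eef_pos: [0.5567, -0.2534, 0.0021]
ee_rot: [-3.142, 0.0, -1.542]
force: [-0.5, -0.5, -1.2]
width: 0.0485
```

>>> {"method": "drive_tool", "body": {"targets": [[0,0.3,0,0,0,0],[0,0,0,0,0,0]]}}

```text
t: 17.35
eef_pos: [0.5572, -0.2425, 0.0022]
ee_rot: [-3.141, 0.0, -1.541]
force: [-0.3, 0.6, -0.9]
width: 0.0484
```

>>> {"method": "drive_tool", "body": {"targets": [[0,0,0,0,0,0],[0,0,0,0,0,0],[0,0,1,0,0,0],[0,-0.2,1,0,0,0],[0,-0.5,1,0,0,0]], "claw": 0.85}}

```text
t: 17.98
eef_pos: [0.5568, -0.272, 0.1234]
ee_rot: [3.142, -0.0, -1.542]
force: [1.1, -0.5, -0.4]
width: 0.0746
```

>>> {"method": "drive_tool", "body": {"targets": [[0,-0.8,0,0,0,0],[0,-1,0,0,0,0],[0,-0.6,0,0,0,0]]}}

```text
t: 18.35
eef_pos: [0.5565, -0.3697, 0.122]
ee_rot: [-3.142, -0.0, -1.544]
force: [-0.2, 0.2, 0.4]
width: 0.0742
```

```bash
python3 - <<'E'
from h import *
for c in("scene","top"):
    im,d=arm.grab_frame(c); cv2.imwrite(f"pics/{c}2.png",im[:,:,::-1]); np.savez(f"{c}2.npz",im=im,d=d)
    for n in("lifter","lifter_grip","stand"):
        r=arm.landmark_of(n,c); print(c,n,[(x["score"],w(x["point"],c)) for x in r])
    for x in arm.cut_out("lifter",c)[:1]:
        C=cloud(c,d); P=C[x["pixels"].astype(bool)&(d>0)]; print(len(P)); P=P[(P[:,2]<.02)]
        if len(P)>20: print(cv2.minAreaRect(P[:,:2].astype(np.float32)*1000))
E
```

```text
scene lifter [(0.93, array([ 0.5624, -0.2579, -0.0002])), (0.36, array([ 0.7981, -0.0111,  0.0011]))]
scene lifter_grip [(0.74, array([ 0.5623, -0.3807,  0.0533])), (0.25, array([0.4849, 0.3246, 0.0013]))]
scene stand [(0.62, array([ 0.5452, -0.0335,  0.0012]))]
533
((545.544921875, -307.8876953125), (227.9076385498047, 79.79725646972656), 75.02244567871094)
top lifter [(0.62, array([ 0.5588, -0.2548,  0.0009]))]
top lifter_grip [(0.86, array([ 0.5627, -0.3837,  0.0558]))]
top stand []
287
((558.6141967773438, -303.4892578125), (47.24488830566406, 103.42576599121094), 7.259318828582764)
```

View pics/scene2.png

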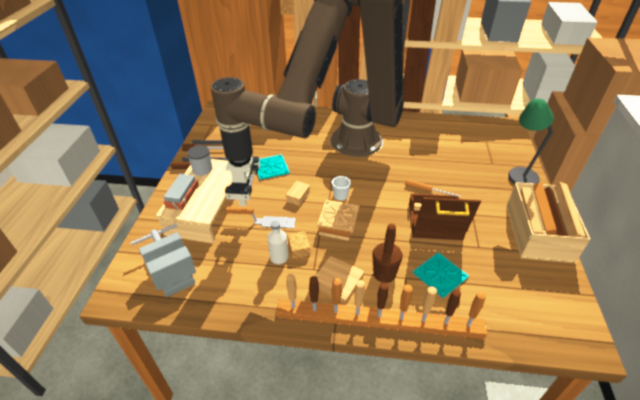

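>>> {"method": "drive_tool", "body": {"targets": [[0.1,-0.25,-0.3,0,0,0],[0.05,-0.23,-0.8,0,0,0],[0,0,-0.7,0,0,0],[0,0,-0.35,0,0,0],[0,0,0,0,0,0]]}}

```text
t: 19.48
eef_pos: [0.5624, -0.3865, 0.0347]
ee_rot: [3.139, 0.001, -1.542]
force: [0.1, 0.1, 0.6]
width: 0.0743
```

>>> {"method": "drive_tool", "body": {"targets": [[0,0,0,0,0,0],[0,0,0,0,0,0],[0,0,0,0,0,0],[0,0,0,0,0,0],[0,0,0,0,0,0]], "claw": 0, "newtons": 60}}

```text
t: 20.1
eef_pos: [0.5631, -0.3866, 0.0362]
ee_rot: [-3.141, -0.0, -1.542]
force: [-0.3, -0.2, 0.3]
width: 0.0297
```

>>> {"method": "drive_tool", "body": {"targets": [[0,0,0,0,0,0],[0,0,0,0,0,0]]}}

```text
t: 20.35
eef_pos: [0.563, -0.3867, 0.0361]
ee_rot: [-3.142, -0.0, -1.542]
force: [0.1, 0.3, 0.6]
width: 0.0171
```

>>> {"method": "drive_tool", "body": {"targets": [[0,0.1,0.3,0,0,0],[-0.3,0.4,0.2,0,0,-0.3],[-0.4,0.5,0,0,0,-0.4],[-0.4,0,0,0,0,-0.4],[-0.21,0,0,0,0,-0.28]]}}

```text
t: 20.98
eef_pos: [0.51, -0.3467, 0.0566]
ee_rot: [-3.141, -0.0, -1.688]
force: [-0.6, -0.5, -2.0]
width: 0.0175
```

```bash
python3 - <<'E'
from h import *
print(arm.get_state()["eef_pos"],arm.get_state()["ee_rot"],arm.get_state()["moment"])
for c in("scene","top"):
    im,d=arm.grab_frame(c); np.savez(f"{c}3.npz",im=im,d=d)
    for n in("lifter","panel"):
        r=arm.landmark_of(n,c); print(c,n,[(round(x["score"],2),w(x["point"],c)) for x in r])
    C=cloud(c,d)
    for x in arm.cut_out("lifter",c)[:1]:
        P=C[x["pixels"].astype(bool)&(d>0)]; P=P[(P[:,2]<.05)&(P[:,2]>.012)&(P[:,1]>-.30)]
        print(len(P),cv2.minAreaRect(P[:,:2].astype(np.float32)*1000)); A=np.c_[P[:,:2],np.ones(len(P))]; print("plane",np.linalg.lstsq(A,P[:,2],rcond=None)[0], np.median(P[:,2]))
    if c=="scene": cv2.imwrite("pics/scene3.png",cv2.resize(im[150:280,200:480,::-1],None,fx=2.8,fy=2.8,interpolation=2))
E
```

```text
[ 0.51   -0.3467  0.0566] [-3.1413 -0.0002 -1.6883] [-0.1941  0.0127  0.0137]
scene lifter [(0.9, array([ 0.5273, -0.2196,  0.0176])), (0.6, array([ 0.677 , -0.1622,  0.0036])), (0.4, array([ 0.3199,  0.3226, -0.0011]))]
scene panel [(0.94, array([0.7353, 0.3249, 0.0009])), (0.58, array([ 0.2373, -0.3498,  0.0017]))]
343 ((523.660888671875, -228.85179138183594), (140.0687713623047, 57.24159240722656), 83.36289978027344)
plane [ 0.0052 -0.022   0.0172] 0.024758943210362316
top lifter [(0.58, array([ 0.5279, -0.2166,  0.0179]))]
top panel [(0.89, array([ 0.2461, -0.3517,  0.0028])), (0.71, array([ 0.5476, -0.0362,  0.0441])), (0.62, array([0.7369, 0.3209, 0.0025])), (0.25, array([0.5731, 0.3217, 0.0522]))]
203 ((516.2614135742188, -262.9573669433594), (74.40840148925781, 45.96006393432617), 80.1355209350586)
plane [0.0273 0.0094 0.0122] 0.02390325980045893
```

View pics/scene3.png

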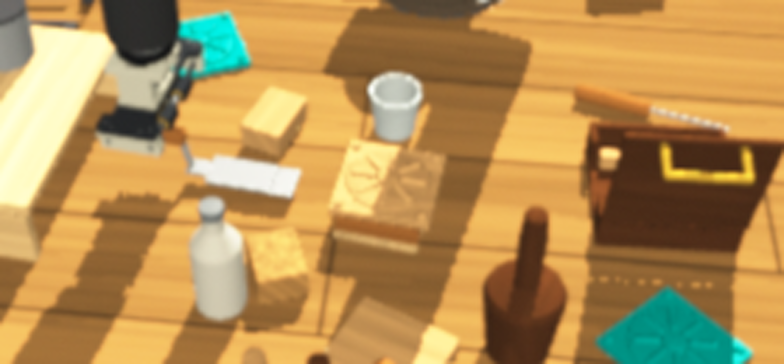

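>>> {"method": "drive_tool", "body": {"targets": [[0.05,0.5,0,0,0,0],[0.08,0.7,0,0,0,0],[0.08,0.7,0,0,0,0],[0.08,0.7,0,0,0,0],[0.07,0.6,0,0,0,0]]}}

```text
t: 22.0
eef_pos: [0.5251, -0.2169, 0.056]
ee_rot: [3.142, 0.0, -1.686]
force: [0.7, -0.2, -1.6]
width: 0.0177
```

>>> {"method": "drive_tool", "body": {"targets": [[0.07,0.6,0,0,0,0],[0.05,0.5,0,0,0,0],[0.02,0.26,0,0,0,0],[0,0,0,0,0,0]]}}

```text
t: 22.5
eef_pos: [0.5307, -0.1635, 0.0561]
ee_rot: [-3.142, 0.0, -1.685]
force: [-0.7, -0.3, -2.4]
width: 0.0174
```

>>> {"method": "drive_tool", "body": {"targets": [[0,0,0.2,0,0,0],[0,0,0.2,0,0,0],[0,0,0.15,0,0,0],[0,0,0.15,0,0,0],[0,0,0.15,0,0,0]]}}

```text
t: 23.12
eef_pos: [0.5305, -0.1644, 0.0904]
ee_rot: [3.141, 0.0, -1.687]
force: [-0.1, -0.4, -2.4]
width: 0.0173
```

>>> {"method": "drive_tool", "body": {"targets": [[0,0,0.25,0,0,0],[0,0,0.35,0,0,0],[0,0,0.4,0,0,0],[0,0,0.4,0,0,0],[0,0,0.3,0,0,0]]}}

```text
t: 23.75
eef_pos: [0.5309, -0.1642, 0.1595]
ee_rot: [-3.14, 0.0, -1.687]
force: [0.2, 0.1, -3.2]
width: 0.0177
```

>>> {"method": "drive_tool", "body": {"targets": [[0,0,0,0,0,0],[0,0,0,0,0,0],[0,0,0,0,0,0]]}}

```text
t: 24.12
eef_pos: [0.5302, -0.1642, 0.1573]
ee_rot: [3.14, -0.0, -1.687]
force: [0.0, -0.6, -2.7]
width: 0.0175
```

```bash
python3 - <<'E'
from h import *
s=arm.get_state(); print(s["eef_pos"],s["ee_rot"],s["moment"],s["force"])
for c in("scene","top"):
    im,d=arm.grab_frame(c); C=cloud(c,d)
    m=(C[...,2]>.09)&(C[...,2]<.17)&(abs(C[...,0]-.546)<.09)&(C[...,1]>-.103)&(C[...,1]<.06)&(d>0); P=C[m]
    print(c,len(P),cv2.minAreaRect(P[:,:2].astype(np.float32)*1000),"plane",np.linalg.lstsq(np.c_[P[:,:2]-[.546,-.036],np.ones(len(P))],P[:,2],rcond=None)[0])
    for n in("lifter","panel"): print(c,n,[(round(x["score"],2),w(x["point"],c)) for x in arm.landmark_of(n,c)])
    if c=="top":
        m=(C[...,2]>.045)&(C[...,2]<.06)&(abs(C[...,0]-.48)<.12)&(abs(C[...,1]-.32)<.12); print("case rim",cv2.minAreaRect(C[m][:,:2].astype(np.float32)*1000))
        m=(C[...,2]>.023)&(C[...,2]<.036)&(abs(C[...,0]-.48)<.1)&(abs(C[...,1]-.32)<.1); print("runners",cv2.minAreaRect(C[m][:,:2].astype(np.float32)*1000))
        for n in("case",): print(n,[(round(x["score"],2),w(x["point"],c)) for x in arm.landmark_of(n,c)])
    else: cv2.imwrite("pics/scene4.png",cv2.resize(im[120:260,220:480,::-1],None,fx=3,fy=3,interpolation=2))
E
```

```text
[ 0.5302 -0.1642  0.1573] [ 3.1403 -0.0001 -1.687 ] [-0.2964  0.1036 -0.0042] [ 0.048  -0.6119 -2.7001]
scene 1017 ((548.0892944335938, -36.81175994873047), (134.70986938476562, 139.71653747558594), 84.04765319824219) plane [-0.0258 -0.0052  0.1411]
scene lifter [(0.67, array([ 0.6789, -0.1586, -0.003 ])), (0.5, array([0.5708, 0.3246, 0.053 ])), (0.3, array([ 0.5082, -0.5467, -0.001 ]))]
scene panel [(0.92, array([ 0.2417, -0.3525, -0.0035])), (0.67, array([ 0.5459, -0.0352,  0.1248])), (0.67, array([0.7365, 0.3212, 0.0002]))]
top 424 ((499.5026550292969, -48.023799896240234), (50.97801971435547, 109.07271575927734), 0.09362684935331345) plane [0.112  0.015  0.1447]
top lifter []
top panel [(0.95, array([ 0.2429, -0.3528,  0.0008])), (0.8, array([ 0.5473, -0.0328,  0.1251])), (0.76, array([ 0.7343,  0.3165, -0.0002]))]
case rim ((483.84246826171875, 320.31158447265625), (185.5839080810547, 183.08575439453125), 2.6502623558044434)
runners ((478.35296630859375, 316.8356628417969), (173.5908660888672, 176.53082275390625), 1.9960461854934692)
case [(0.83, array([ 0.4855,  0.3233, -0.0005])), (0.45, array([0.6549, 0.3253, 0.2068]))]
```

View pics/scene4.png

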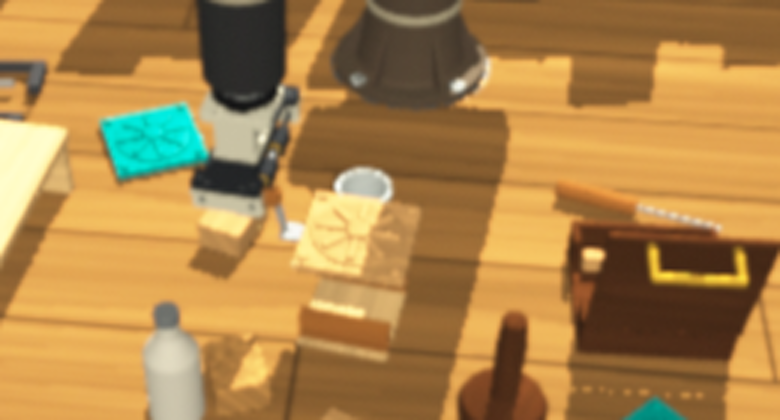

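```bash
python3 - <<'E'
from h import *
z=np.load("scene3.npz"); C=cloud("scene",z["d"])
for v in range(200,215,3):
    for u in range(408,424,3): print(u,v,C[v,u].round(3),z["im"][v,u])
t=np.load("top2.npz"); C=cloud("top",t["d"]); m=(C[...,0]>.36)&(C[...,0]<.58)&(C[...,1]>.20)&(C[...,1]<.43)
vv,uu=np.where(m); cv2.imwrite("pics/topcase.png",cv2.resize(t["im"][vv.min()-10:vv.max()+10,uu.min()-10:uu.max()+10,::-1],None,fx=6,fy=6,interpolation=2))
E
```

```text
408 200 [0.388 0.228 0.005] [234 174  87]
411 200 [0.442 0.23  0.056] [97 56 29]
414 200 [0.404 0.248 0.021] [87 50 26]
417 200 [0.405 0.259 0.024] [81 48 27]
420 200 [0.407 0.27  0.027] [80 47 25]
423 200 [0.614 0.24  0.218] [70 40 22]
408 203 [ 0.4    0.228 -0.   ] [208 146  72]
411 203 [0.439 0.233 0.037] [71 42 24]
414 203 [0.434 0.245 0.034] [191 135  75]
417 203 [0.429 0.257 0.03 ] [247 208 122]
420 203 [0.429 0.268 0.032] [200 143  80]
423 203 [0.615 0.242 0.206] [73 43 25]
408 206 [0.421 0.227 0.004] [198 139  69]
411 206 [0.438 0.235 0.021] [75 44 25]
414 206 [0.44  0.246 0.024] [176 128  72]
417 206 [0.441 0.257 0.026] [240 194 113]
420 206 [0.607 0.236 0.184] [215 159  90]
423 206 [0.609 0.245 0.187] [73 42 23]
408 209 [ 0.432  0.227 -0.002] [131  90  46]
411 209 [0.439 0.237 0.006] [84 49 27]
414 209 [0.447 0.247 0.015] [159 112  63]
417 209 [0.437 0.26  0.007] [198 147  84]
420 209 [0.608 0.238 0.172] [112  76  42]
423 209 [0.606 0.248 0.171] [72 42 23]
408 212 [ 0.448  0.227 -0.002] [145 100  51]
411 212 [0.458 0.236 0.009] [141  78  40]
414 212 [0.459 0.247 0.011] [89 51 27]
417 212 [0.456 0.259 0.009] [83 47 26]
420 212 [0.603 0.241 0.153] [74 43 24]
423 212 [0.609 0.249 0.16 ] [76 44 25]
```

View pics/topcase.png

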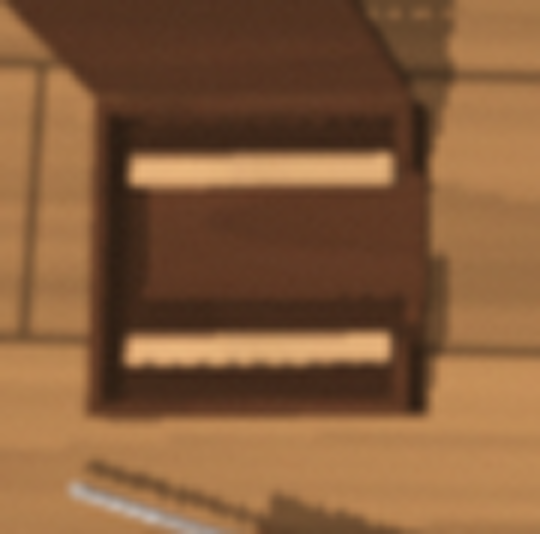

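```bash
python3 - <<'E'
from h import *
t=np.load("top2.npz"); K,M,o=cam("top"); im=t["im"].astype(float)
v,u=np.mgrid[0:400,0:640]; D=np.stack([(u-K[0,2])/K[0,0],-(v-K[1,2])/K[1,1],-np.ones_like(u)],-1)@M.T
P=o+D*((.030-o[2])/D[...,2])[...,None]
m=(im[...,0]>170)&(abs(P[...,0]-.483)<.078)&(abs(P[...,1]-.322)<.08)
n,l,s,c=cv2.connectedComponentsWithStats(m.astype(np.uint8))
cs=[]
for i in range(1,n):
    if s[i,4]>30: r=cv2.minAreaRect(P[l==i][:,:2].astype(np.float32)*1000); print(s[i,4],r); cs.append(r[0])
print(np.mean(cs,0))
E
```

```text
213 ((533.4983520507812, 323.36358642578125), (13.966887474060059, 145.56141662597656), 1.652680516242981)
187 ((429.6414794921875, 319.0261535644531), (13.754762649536133, 147.9123077392578), 1.6291500329971313)
[481.5699 321.1949]
```

>>> {"method": "drive_tool", "body": {"targets": [[0,0.1,0,0,0,0],[-0.02,0.2,0,0,0,0.1],[-0.05,0.3,0,0,0,0.1],[-0.06,0.4,0,0,0,0.1],[-0.07,0.5,0,0,0,0.12]]}}

```text
t: 25.1
eef_pos: [0.5223, -0.103, 0.158]
ee_rot: [-3.142, 0.0, -1.642]
force: [-1.0, -0.4, -3.2]
width: 0.0177
```

>>> {"method": "drive_tool", "body": {"targets": [[-0.07,0.55,0,0,0,0.12],[-0.07,0.6,0,0,0,0.12],[-0.07,0.6,0,0,0,0.12],[-0.07,0.6,0,0,0,0.12],[-0.07,0.6,0,0,0,0.12]]}}

```text
t: 25.72
eef_pos: [0.5081, 0.0154, 0.1582]
ee_rot: [-3.141, 0.0, -1.579]
force: [0.4, 0.3, -2.5]
width: 0.0176
```

>>> {"method": "drive_tool", "body": {"targets": [[-0.07,0.6,0,0,0,0.1],[-0.07,0.6,0,0,0,0.1],[-0.07,0.6,0,0,0,0.1],[-0.07,0.55,0,0,0,0.1],[-0.07,0.5,0,0,0,0]]}}

```text
t: 26.35
eef_pos: [0.4938, 0.1293, 0.1582]
ee_rot: [-3.142, 0.0, -1.537]
force: [-0.5, -0.0, -2.1]
width: 0.0177
```

>>> {"method": "drive_tool", "body": {"targets": [[-0.07,0.45,0,0,0,0],[-0.05,0.35,0,0,0,0],[-0.03,0.25,0,0,0,0],[-0.02,0.15,0,0,0,0],[0,0,0,0,0,0]]}}

```text
t: 26.98
eef_pos: [0.4878, 0.1759, 0.158]
ee_rot: [3.141, -0.0, -1.538]
force: [-0.2, 0.2, -3.1]
width: 0.0177
```

```bash
python3 - <<'E'
from h import *
s=arm.get_state(); print(s["t"],s["eef_pos"],s["ee_rot"],s["moment"],s["force"])
for c in("scene","top"):
    im,d=arm.grab_frame(c); C=cloud(c,d)
    for n in("lifter","panel","case"): print(c,n,[(round(x["score"],2),w(x["point"],c)) for x in arm.landmark_of(n,c)])
    if c=="top": 
        cv2.imwrite("pics/top5.png",cv2.resize(im[120:270,120:320,::-1],None,fx=3.5,fy=3.5,interpolation=2))
        m=(C[...,2]>.125)&(C[...,2]<.15)&(abs(C[...,0]-.483)<.08)&(C[...,1]>.245)&(C[...,1]<.41)&(d>0); P=C[m]
        print(c,len(P),cv2.minAreaRect(P[:,:2].astype(np.float32)*1000),np.median(P[:,2]))
E
```

```text
26.975 [0.4878 0.1759 0.158 ] [ 3.1415 -0.0001 -1.538 ] [-0.2225  0.1459 -0.0039] [-0.1552  0.1812 -3.094 ]
scene lifter [(0.22, array([0.4859, 0.3227, 0.0004]))]
scene panel [(0.93, array([ 0.2379, -0.3504,  0.0012])), (0.85, array([0.4852, 0.3062, 0.1241])), (0.69, array([0.7334, 0.3192, 0.0017]))]
scene case []
top lifter []
top panel [(0.95, array([ 0.2414, -0.3568, -0.0006])), (0.8, array([0.7331, 0.3169, 0.002 ])), (0.48, array([0.4856, 0.3021, 0.1256])), (0.27, array([ 0.4098, -0.2093, -0.0039]))]
top case []
top 163 ((466.2127685546875, 318.3175354003906), (171.15452575683594, 67.91848754882812), 56.01386642456055) 0.13851889981544696
```

View pics/top5.png

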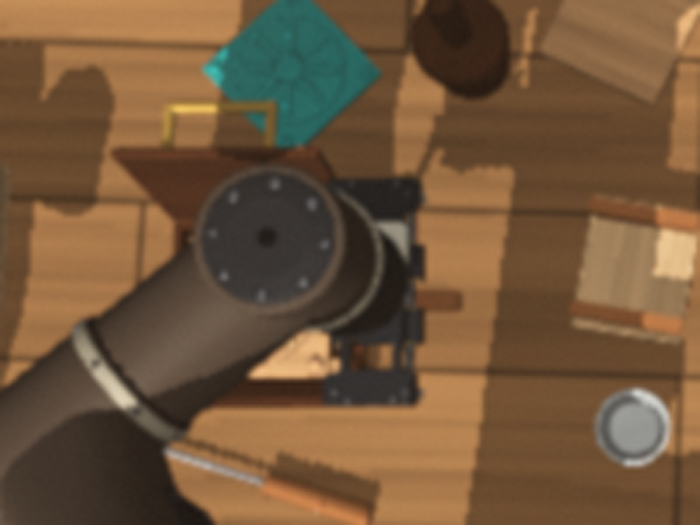

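>>> {"method": "drive_tool", "body": {"targets": [[-0.02,0.12,0,0,0,0],[-0.03,0.2,0,0,0,0],[0,0.1,-0.1,0,0,0],[0,0,-0.2,0,0,0],[0,0,-0.3,0,0,0]]}}

```text
t: 28.0
eef_pos: [0.4857, 0.1926, 0.1333]
ee_rot: [3.142, 0.0, -1.538]
force: [-0.9, 0.1, -3.3]
width: 0.0179
```

>>> {"method": "drive_tool", "body": {"targets": [[0,0,-0.35,0,0,0],[0,0,-0.35,0,0,0],[0,0,-0.3,0,0,0],[0,0,-0.2,0,0,0],[0,0,0,0,0,0]]}}

```text
t: 28.62
eef_pos: [0.4856, 0.1923, 0.0854]
ee_rot: [3.141, -0.001, -1.538]
force: [0.5, 0.7, -1.7]
width: 0.0177
```

```bash
python3 - <<'E'
from h import *
s=arm.get_state(); print(s["t"],s["eef_pos"],s["ee_rot"],s["moment"],s["force"])
c="scene"; im,d=arm.grab_frame(c)
for n in("panel","lid_bar"): print(c,n,[(round(x["score"],2),w(x["point"],c)) for x in arm.landmark_of(n,c)])
E
```

```text
28.625 [0.4856 0.1923 0.0854] [ 3.1406 -0.0008 -1.5382] [-0.2251  0.0992 -0.015 ] [ 0.4579  0.6942 -1.6821]
scene panel [(0.9, array([ 0.2355, -0.3518,  0.0004])), (0.59, array([0.7375, 0.3264, 0.001 ])), (0.55, array([0.6579, 0.3283, 0.2039])), (0.49, array([0.4852, 0.3202, 0.0545]))]
scene lid_bar [(0.61, array([0.6564, 0.3292, 0.2052]))]
```

>>> {"method": "drive_tool", "body": {"targets": [[0,0,-0.2,0,0,0],[0,0,-0.2,0,0,0],[0,0,-0.15,0,0,0],[0,0,-0.15,0,0,0],[0,0,-0.1,0,0,0]]}}

```text
t: 29.4
eef_pos: [0.4859, 0.1926, 0.0536]
ee_rot: [3.141, -0.0, -1.538]
force: [-0.3, 0.2, -1.7]
width: 0.0175
```

>>> {"method": "drive_tool", "body": {"targets": [[0,0,0,0,0,0],[0,0,0,0,0,0],[0,0,0,0,0,0],[0,0,0,0,0,0]]}}

```text
t: 29.9
eef_pos: [0.4859, 0.1926, 0.0542]
ee_rot: [-3.141, 0.0, -1.538]
force: [0.3, 0.2, -1.5]
width: 0.0176
```

```bash
python3 - <<'E'
from h import *
s=arm.get_state(); print(s["t"],s["eef_pos"],s["ee_rot"],s["moment"],s["force"])
c="scene"; im,d=arm.grab_frame(c)
for n in("panel","lifter"): print(c,n,[(round(x["score"],2),w(x["point"],c)) for x in arm.landmark_of(n,c)])
E
```

```text
29.9 [0.4859 0.1926 0.0542] [-3.1413  0.0003 -1.5382] [-0.1433  0.1091  0.0089] [ 0.2699  0.1831 -1.5107]
scene panel [(0.86, array([0.7341, 0.3201, 0.0003])), (0.74, array([ 0.2424, -0.3511, -0.0005])), (0.35, array([ 0.3851, -0.0398, -0.0029]))]
scene lifter [(0.67, array([0.7472, 0.1313, 0.0017]))]
```

>>> {"method": "drive_tool", "body": {"targets": [[0.01,-0.2,0,0,0,0],[0.01,-0.3,0,0,0,0],[0.01,-0.4,0,0,0,0],[0.02,-0.5,0,0,0,0],[0.02,-0.6,0,0,0,0]]}}

```text
t: 30.68
eef_pos: [0.4886, 0.111, 0.0541]
ee_rot: [-3.142, -0.0, -1.538]
force: [0.2, -0.6, -1.9]
width: 0.0176
```

>>> {"method": "drive_tool", "body": {"targets": [[0.02,-0.7,0,0,0,0],[0.02,-0.7,0,0,0,0],[0.02,-0.7,0,0,0,0],[0.02,-0.6,0,0,0,0],[0.02,-0.4,0.2,0,0,0]]}}

```text
t: 31.3
eef_pos: [0.4911, -0.0129, 0.0615]
ee_rot: [3.139, 0.001, -1.54]
force: [-11.1, 22.4, -3.8]
width: 0.0177
```

>>> {"method": "drive_tool", "body": {"targets": [[0.1,-0.2,0.6,0,0,0],[0.2,-0.4,0.8,0,0,0],[0.2,-0.7,0.6,0,0,0],[0.2,-0.8,0,0,0,0],[0.2,-0.8,0,0,0,0]]}}

```text
t: 31.92
eef_pos: [0.5289, -0.1289, 0.1432]
ee_rot: [-3.14, 0.0, -1.538]
force: [-0.3, -0.1, -1.3]
width: 0.0175
```

>>> {"method": "drive_tool", "body": {"targets": [[0.2,-0.8,0,0,0,0],[0.2,-0.8,0,0,0,0],[0.2,-0.8,0,0,0,0],[0.2,-0.8,0,0,0,0],[0.1,-0.8,0,0,0,0]]}}

```text
t: 32.55
eef_pos: [0.5646, -0.2891, 0.1425]
ee_rot: [-3.141, -0.0, -1.538]
force: [-0.1, 0.9, -1.1]
width: 0.0178
```

>>> {"method": "drive_tool", "body": {"targets": [[0,-0.7,0,0,0,0],[0,-0.5,-0.2,0,0,0],[0,-0.2,-0.4,0,0,0],[0,0,0,0,0,0]]}}

```text
t: 33.05
eef_pos: [0.563, -0.343, 0.1155]
ee_rot: [3.138, 0.002, -1.539]
force: [-0.6, 0.5, -2.5]
width: 0.0177
```

```bash
python3 - <<'E'
from h import *
s=arm.get_state(); print(s["t"],s["eef_pos"],s["ee_rot"],s["moment"],s["force"])
for c in("scene","top"):
    im,d=arm.grab_frame(c); C=cloud(c,d)
    for n in("panel","case","lifter","lifter_grip"): print(c,n,[(round(x["score"],2),w(x["point"],c)) for x in arm.landmark_of(n,c)])
    cv2.imwrite(f"pics/{c}6.png",im[:,:,::-1])
    m=(C[...,2]>.036)&(C[...,2]<.047)&(abs(C[...,0]-.483)<.079)&(abs(C[...,1]-.322)<.079)&(d>0)
    P=C[m]; print(len(P),cv2.minAreaRect(P[:,:2].astype(np.float32)*1000),np.median(P[:,2]),np.linalg.lstsq(np.c_[P[:,:2],np.ones(len(P))],P[:,2],rcond=None)[0])
E
```

```text
33.05 [ 0.563  -0.343   0.1155] [ 3.1379  0.0018 -1.5391] [-0.1029  0.1805 -0.0011] [-0.6111  0.4776 -2.4541]
scene panel [(0.62, array([0.7339, 0.3198, 0.0017])), (0.61, array([ 0.2373, -0.3497,  0.0018]))]
scene case [(0.81, array([ 0.4854,  0.3238, -0.0008]))]
scene lifter [(0.98, array([ 0.5589, -0.2118,  0.0864])), (0.23, array([0.7513, 0.137 , 0.001 ]))]
scene lifter_grip [(0.87, array([ 0.5614, -0.3353,  0.1328]))]
35 ((434.7687072753906, 254.00399780273438), (31.662961959838867, 69.70700073242188), 75.34986877441406) 0.04244142736117085 [ 0.0132  0.2234 -0.0218]
top panel [(0.96, array([0.4846, 0.3225, 0.0287])), (0.76, array([ 0.2424, -0.3527,  0.001 ])), (0.75, array([ 0.738 ,  0.3167, -0.0001]))]
top case [(0.61, array([0.4813, 0.3211, 0.0295])), (0.44, array([ 0.5651, -0.3365,  0.1354]))]
top lifter [(0.72, array([ 0.5634, -0.21  ,  0.086 ])), (0.36, array([ 0.3166,  0.3183, -0.0008]))]
top lifter_grip [(0.83, array([ 0.5649, -0.34  ,  0.1402])), (0.28, array([ 0.3221,  0.3157, -0.0033]))]
974 ((484.41412353515625, 326.6627197265625), (155.48956298828125, 148.337158203125), 0.17733970284461975) 0.04270149260829248 [ 0.0007 -0.0009  0.0424]
```

View pics/top6.png

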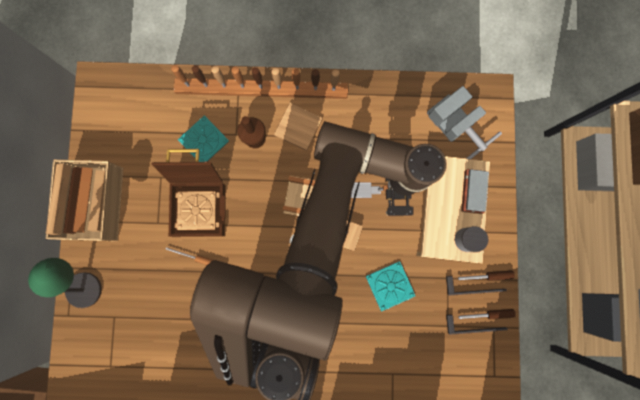

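>>> {"method": "drive_tool", "body": {"targets": [[0,0,-0.5,0,0,0],[0,0,-0.6,0,0,0],[0,0,-0.5,0,0,0],[0,0,-0.25,0,0,0],[0,0,-0.08,0,0,0]]}}

```text
t: 34.17
eef_pos: [0.5646, -0.3434, 0.0405]
ee_rot: [3.141, 0.0, -1.538]
force: [-0.8, 1.0, -2.3]
width: 0.0176
```

>>> {"method": "drive_tool", "body": {"targets": [[0,0,0,0,0,0],[0,0,0,0,0,0]]}}

```text
t: 34.42
eef_pos: [0.5651, -0.3436, 0.0417]
ee_rot: [-3.14, -0.001, -1.538]
force: [0.4, -0.1, -1.7]
width: 0.0175
```

>>> {"method": "drive_tool", "body": {"targets": [[0,0,-0.06,0,0,0],[0,0,-0.04,0,0,0],[0,0,0,0,0,0]]}}

```text
t: 34.8
eef_pos: [0.5645, -0.3434, 0.0367]
ee_rot: [3.141, 0.0, -1.538]
force: [-0.3, 0.5, -1.0]
width: 0.0175
```

>>> {"method": "drive_tool", "body": {"targets": [[0,0,0,0,0,0],[0,0,0,0,0,0],[0,0,0,0,0,0],[0,0,0,0,0,0],[0,0,0,0,0,0]], "claw": 0.8}}

```text
t: 35.42
eef_pos: [0.5646, -0.3435, 0.0369]
ee_rot: [-3.142, -0.0, -1.538]
force: [0.1, 0.2, 0.3]
width: 0.062
```

>>> {"method": "drive_tool", "body": {"targets": [[0,0,0.3,0,0,0],[0,0,0.8,0,0,0],[0,0,1,0,0,0],[0,0,1,0,0,0],[0,0,1,0,0,0]]}}

```text
t: 36.05
eef_pos: [0.5645, -0.3435, 0.2033]
ee_rot: [-3.141, -0.0, -1.538]
force: [0.7, -0.9, -0.2]
width: 0.0702
```

>>> {"method": "drive_tool", "body": {"targets": [[-0.3,-0.3,0.6,0,0,0],[-1,-0.2,0,0,0,0],[-1,0,0,0,0,0],[-1,0,0,0,0,0],[0,0,0,0,0,0]]}}

```text
t: 36.67
eef_pos: [0.4304, -0.3635, 0.2266]
ee_rot: [-3.14, -0.001, -1.539]
force: [0.7, -0.2, -0.2]
width: 0.0702
```

```bash
python3 - <<'E'
from h import *
s=arm.get_state(); print(s["t"],s["eef_pos"],s["force"])
for c in("scene","top"):
    im,d=arm.grab_frame(c); C=cloud(c,d)
    for n in("panel","lid_bar","lifter","lifter_grip","tin","offcut","sander","bottle","mallet","chisel","blank"): print(c,n,[(round(x["score"],2),w(x["point"],c).round(3)) for x in arm.landmark_of(n,c)[:3]])
    if c=="scene": cv2.imwrite(f"pics/{c}7.png",im[:,:,::-1])
    for x in arm.cut_out("lifter",c)[:1]:
        P=C[x["pixels"].astype(bool)&(d>0)]; P=P[(P[:,2]<.03)&(P[:,1]>-.29)&(abs(P[:,0]-.56)<.04)]
        if len(P)>20: print("blade plane",len(P),np.linalg.lstsq(np.c_[P[:,:2]-[.56,-.215],np.ones(len(P))],P[:,2],rcond=None)[0])
E
```

```text
36.675 [ 0.4304 -0.3635  0.2266] [ 0.6837 -0.2179 -0.1532]
scene panel [(0.91, array([0.736, 0.321, 0.002])), (0.66, array([ 0.239, -0.35 ,  0.005])), (0.53, array([ 0.749,  0.133, -0.001]))]
scene lid_bar [(0.88, array([0.657, 0.328, 0.205])), (0.7, array([ 0.561, -0.216, -0.002]))]
scene lifter [(0.84, array([ 0.564, -0.212, -0.001]))]
scene lifter_grip [(0.98, array([ 0.561, -0.333,  0.056]))]
scene tin [(0.88, array([ 0.386, -0.037, -0.002]))]
scene offcut [(0.71, array([ 0.412, -0.207, -0.001]))]
scene sander [(0.67, array([ 0.678, -0.162,  0.001])), (0.2, array([0.484, 0.323, 0.003]))]
scene bottle [(0.67, array([ 0.724, -0.224,  0.001]))]
scene mallet [(0.64, array([ 0.75 ,  0.135, -0.001]))]
scene chisel [(0.72, array([ 0.319,  0.324, -0.001])), (0.54, array([ 0.548, -0.035,  0.003]))]
scene blank [(0.73, array([ 0.796, -0.013, -0.001]))]
blade plane 263 [ 0.0561 -0.0133  0.0048]
top panel [(0.98, array([0.479, 0.326, 0.025])), (0.84, array([0.736, 0.319, 0.001])), (0.78, array([ 0.245, -0.354, -0.   ]))]
top lid_bar [(0.72, array([0.655, 0.325, 0.209]))]
top lifter []
top lifter_grip [(0.47, array([ 0.791, -0.02 , -0.002])), (0.28, array([0.655, 0.326, 0.207]))]
top tin [(0.67, array([ 0.385, -0.043, -0.007]))]
top offcut []
top sander [(0.79, array([ 0.68 , -0.164, -0.002]))]
top bottle [(0.55, array([ 0.726, -0.228,  0.   ]))]
top mallet [(0.88, array([ 0.752,  0.139, -0.002]))]
top chisel [(0.57, array([ 0.317,  0.317, -0.003]))]
top blank [(0.88, array([ 0.792, -0.016, -0.003]))]
```

View pics/scene7.png

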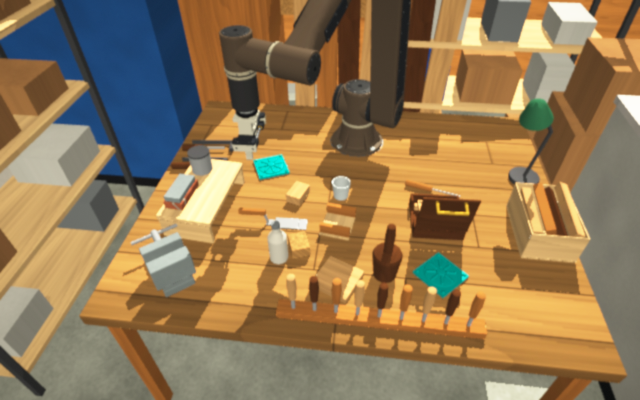

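All checks agree: the lid is open (bar near pixel 455,207), the lifter lies flat (near 290,223), the bystanders have not moved and the arm is clear of everything. I'm handing the job in.

```bash
python3 -c "
from station import arm
print(arm.job_done())"
```

```text
the job is handed in; nothing more can be done
None
```

The job is handed in, finished at about 38 s of the 72 s allowed; no verdict is reported. I swung the lid back onto its stop, pulled the lifter out by its blade and regripped it by the handle. I then slid it under the panel, lifted the panel level to about 0.125 m, lowered it onto the runners, drew the lifter out and laid it near the shelf.

**Last checks, all agreeing:**
- **Lid:** open, with the bar at about (0.656, 0.327, 0.206), which matches the stop.
- **Panel:** flat, underside at about 25–29 mm, and 2–6 mm from the case centre. The lowest network reading (25 mm) is just under the 26 mm limit. The depth fit of its top, flat at about 43 mm, points to the runners' 30 mm.
- **Lifter:** on the bench with its blade centre at about (0.562, -0.214), roughly 0.54 m from the case. The camera fit of the blade surface is level along its length. Across its narrow width it shows a 0.056 slope, which I put down to depth noise.
- **Bystanders:** all found within about 5 mm of where they started, except the offcut, which only the scene camera confirmed at the end.

**What went wrong on the way:**
- My first close on the blade was about 5 mm too high, so I reopened, lowered and closed again.
- A push of about 25 N showed as the lifter came out past the stand, most likely from brushing it. The lifter tipped nose-up by about 3° in the grip, then settled flat when released.

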